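Close up the washed canister set

TASK

The canisters have been washed and dried: put the set back together. Stand the scoop upright inside the large round canister before that one is closed, and put each lid on the canister that it fits, seated all the way down on the rim. Leave the canisters and the coffee pods standing where they are.

Things in the scene. Friction and masses are not known exactly. Their poses are not given: they have to be found in the camera images.
- canister_large: The large round canister: cream stoneware, empty and open, loose (about 0.65 kg), 94 mm across, 80 mm high, mouth 84 mm across, walls 5 mm, inner floor 5 mm above the underside. Origin: centre of its underside; z up. A wall cabinet hangs 0.59 m above the back of the worktop, from x = 0.66 m on.
- canister_small: The small round canister: cream stoneware, empty and open, loose (about 0.4 kg), 70 mm across, 60 mm high, mouth 62 mm across, walls 4 mm, floor 5 mm. Origin: centre of its underside; z up.
- canister_square: The square canister: cream stoneware, empty and open, loose (about 0.55 kg), 76 x 76 mm, 72 mm high, mouth 66 x 66 mm, walls 5 mm, floor 5 mm. Origin: centre of its underside; z up. Its x and y axes run square to its sides.
- lid_large: The large round wooden lid, 94 mm across, about 0.11 kg. Right way up: grey plug 78 mm across (68 mm at its foot), 12 mm high; above it a wooden plate 9 mm thick; on that, 21 to 47 mm above the origin, a round knob 22 mm in diameter. Origin: centre of its underside; z up. Seated (plate on the rim), its origin is 68 mm above the canister's.
- lid_small: The small round wooden lid, 70 mm across, about 0.07 kg. Right way up: grey plug 56 mm across (46 mm at its foot), 12 mm high; above it a wooden plate 9 mm thick; on that, 21 to 47 mm above the origin, a round knob 22 mm in diameter. Origin: centre of its underside; z up. Seated (plate on the rim), its origin is 48 mm above the canister's.
- lid_square: Square wooden lid, 76 x 76 mm, 0.09 kg. Right way up: grey plug 56 mm square (foot 46 mm), 12 mm high; above it a wooden plate 9 mm thick; on that, 21 to 47 mm above the origin, a bar grip 44 mm long (lid's x), 12 mm thick (y). Origin: centre of its underside; z up. Axes square to its sides; fits in any quarter turn. Seated (plate on the rim), its origin is 60 mm above the canister's.
- scoop: Steel coffee scoop (0.06 kg) standing upright in front of the sink: flat-bottomed cup 44 mm across, 26 mm high; its handle is an upright round rod 9 mm thick, axis 20.5 mm from the cup's centre in the scoop's own +x, ending 60 mm above the underside. Origin: centre of the cup's underside; z up. Standing in the large canister, its origin is 5 mm above the canister's.
- coffee_pod_0: Coffee pod, white cup with a tan foil top, 50 mm across, 44 mm high, standing loose on the worktop: a bystander, not to be disturbed. Origin: centre of its underside; z up.
- coffee_pod_1: Coffee pod, navy cup with a grey top, 50 mm across, 44 mm high, standing loose on the worktop: a bystander, not to be disturbed. Origin: centre of its underside; z up.
- coffee_pod_2: Coffee pod, white cup with a green foil top, 50 mm across, 44 mm high, standing loose on the worktop: a bystander, not to be disturbed. Origin: centre of its underside; z up.

How it is judged:
By the outcome, as a careful person would: the job done as asked, in the order asked, and still so for the second after the job is handed in, with the robot touching nothing.
It also fails if it takes over 83 s, if anything falls off the work surface, if the arm or the gripper's body presses on something with over 40 N, if the wrist force passes 120 N, or if a joint passes its speed limit or range.

ROBOT

A 6-joint arm with a two-finger parallel gripper is mounted at the origin on a cart in front of the work surface, level with it; the furniture and walls round the work are solid. World frame = base frame: x ahead of the robot, y to its left, z up, the work surface at z = 0. Lengths are in m, angles in rad, forces in N, time in s.
With the tool pointing down it reaches from about 0.4 to 0.825 m from the base axis. Payload 7 kg.
Tool frame: the origin (TCP) lies midway between the tips of the shut fingers; the grasp point (between the pads) lies 19 mm behind it (grip_point_offset is the distance from the TCP to the grasp point, in m); z points along the fingers, y is the line along which they close (so a half turn about z gives the same grasp; the last joint's range is limited). The gripper opens to 88 mm and grips with 3 to 60 N. Pads are 19 mm wide; open, the fingers measure 130 mm over their backs; the gripper's body (78 mm by 193 mm) begins 47 mm behind the grasp point.
Start: joints at [-1.056, 0.359, 0.012, 0, -1.224, -0.288], TCP at [0.152, -0.658, 0.227] pointing down, gripper open.
Joint ranges: [-3.07, 3.07], [-1.43, 2.12], [-1.02, 1.25], [-3.03, 1.67], [-3.05, -0], [-3.03, 3.03]. Speed limits (rad/s): [2.39, 2.39, 3.01, 3.14, 3.14, 3.14].

INTERFACE

Orientations are given as [roll, pitch, yaw] about the fixed x, y, z axes, in that order (R = Rz(yaw) Ry(pitch) Rx(roll)).
In Python, from station import get_state, grab_frame, camera_params, job_done, grip_point_offset gives the robot as it stands.
- The arm moves only by the shell command python3 -m creep 'ROWS' [FORCE]. ROWS is JSON, a list that holds one entry, the list of rows, each a list of 7 numbers: the finger opening in cm, from 0 to 8.76, then the shift along the tool's x, y, z in cm, then the turn, a rotation vector about the tool's x, y, z in rad. In form: [[[fingers, tx, ty, tz, wx, wy, wz], ...]]. A call has 1 to 20 rows; each row is the pose to reach, as a shift and turn from the pose commanded when the call began, along the tool's axes at that moment; what a row does not reach only later rows make up. A row lasts 1/8 s, in which the tool goes at most 62.5 mm and 10.7 degrees, less where a joint would pass 70% of its speed; a pose out of reach is approached as far as the arm can. A call with a gripper value outside its range is refused whole. The fingers move at their own pace and stop on an object; FORCE is the grip in N (left out, the last holds). Time passes only in rows, so rows that repeat a pose let the fingers close. It gives the time, the measured TCP pose, the force, the opening and the grip force at its end, in the units of the state.
- get_state(): the state, without advancing time (a new reading comes with each control period).
- grab_frame(name): name is "scene" or "side" or "wrist"; returns the picture (400x640x3 uint8, blue, green, red); there is no depth.
- camera_params(name): a dict with "vertical_fov" (degrees; the focal length in pixels is half the picture's height over the tangent of half this angle, whatever the lens; pixels are square), "cx", "cy" (the principal point, pixels), "view" (4x4, takes a point from world to camera coordinates). Camera axes: x right, y down, z forward; pixel columns grow to the right and rows downward; lengths in m; the calibration is good to about 2 mm. The wrist camera is an equidistant fisheye: a pixel r from the principal point sees the ray r / f radians off the axis. A picture is of the moment at which its call begins: read the wrist's pose just before it. camera_params takes no time and is no camera call; for the wrist camera it gives the pose at the moment of the call.
- job_done(): hands the job in; it is judged then, once.
The state is a dict: "t": time; "q": joint angles; "qd": joint speeds; "joint_efforts": joint torques, N m; "eef_pos": TCP position; "ee_rot": TCP orientation; "force": force on the tool from outside, world axes, zero at the start; "moment": the same for the moment, N m; "width": finger opening in m; "gripper_force": force on a finger pad.
Only numpy, scipy, OpenCV 4.12 (cv2) and the standard library are available. Lean on these libraries where they do the work, as an engineer would, in place of code of your own. Each camera call takes 0.05 s, during which the arm holds its last target. There are 200 camera calls.

## Working session

There is one attempt and no reset: what is moved stays moved. The work goes in short steps, Python scripts to look and compute and a shell command to move; the robot and the scene stay as the last step left them, time stands still between calls to the robot, and variables do not carry over. Pictures are saved under pics/ and viewed, at most 14 in all, crops included, and the job is handed in when it is done.

```bash
mkdir -p pics; ls; python3 - <<'E'
from station import *
import cv2
s=get_state();print({k:s[k] for k in('t','q','eef_pos','ee_rot','width')},grip_point_offset)
for n in('scene','side','wrist'):
    p=camera_params(n);print(n,p)
    cv2.imwrite(f'pics/{n}0.png',grab_frame(n))
E
```

```text
pics
{'t': 0.0, 'q': array([-1.05589330e+00,  3.59338078e-01,  1.10566763e-02, -3.29601058e-04,
       -1.22410711e+00, -2.88080828e-01]), 'eef_pos': array([ 0.15163728, -0.65724148,  0.22565701]), 'ee_rot': array([ 3.13997805e+00, -1.55318965e-04, -2.91488257e+00]), 'width': 0.08763649321392823} 0.0188
scene {'vertical_fov': 43.581810763899284, 'cx': 314.8430497362368, 'cy': 200.80415967110915, 'view': array([[-7.81444522e-01, -6.23974492e-01,  5.40715496e-04,
         4.03364843e-01],
       [-4.24532933e-01,  5.31035188e-01, -7.33330361e-01,
         2.94071223e-01],
       [ 4.57292300e-01, -5.73286545e-01, -6.79872260e-01,
         9.68743214e-01],
       [ 0.00000000e+00,  0.00000000e+00,  0.00000000e+00,
         1.00000000e+00]])}
side {'vertical_fov': 57.19977037606975, 'cx': 319.2169934941736, 'cy': 196.82611650770116, 'view': array([[-0.9818302 , -0.18841525,  0.02256428,  0.52779048],
       [-0.12053817,  0.52740424, -0.8410204 ,  0.10777244],
       [ 0.14656058, -0.82845909, -0.54053264,  0.75918103],
       [ 0.        ,  0.        ,  0.        ,  1.        ]])}
wrist {'vertical_fov': 65.70646984690485, 'cx': 324.17316557639396, 'cy': 199.25215017864983, 'view': array([[-0.22488029,  0.97438515,  0.00155857,  0.67294348],
       [ 0.93864525,  0.21620201,  0.2687039 , -0.03297681],
       [ 0.26148413,  0.06188916, -0.96322156,  0.39075371],
       [ 0.        ,  0.        ,  0.        ,  1.        ]])}
```

View pics/scene0.png

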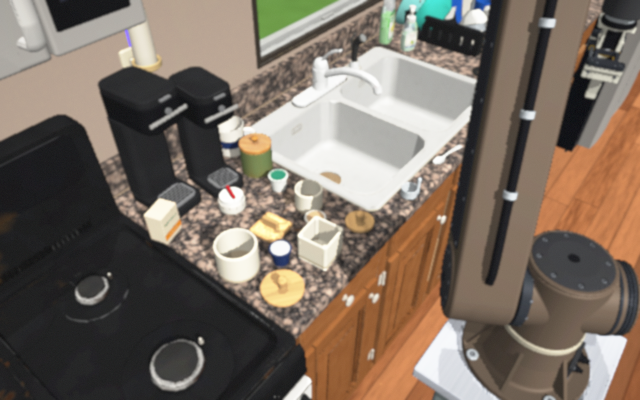

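View pics/side0.png

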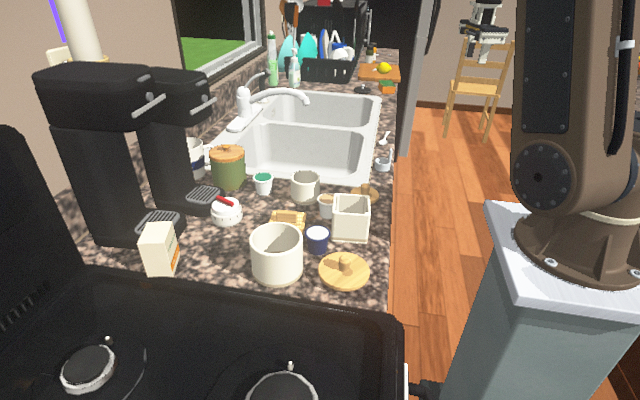

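The scene view shows the large canister near (237,255), square (320,243), small (309,195), large lid (283,287), square lid (270,228), small lid (360,221) and scoop (411,187). I'll enlarge to get accurate pixels.

```bash
python3 - <<'E'
import cv2
a=cv2.imread('pics/scene0.png')[165:315,205:405];cv2.imwrite('pics/c1.png',cv2.resize(a,None,fx=4,fy=4,interpolation=cv2.INTER_CUBIC))
a=cv2.imread('pics/side0.png')[145:295,220:420];cv2.imwrite('pics/c2.png',cv2.resize(a,None,fx=4,fy=4,interpolation=cv2.INTER_CUBIC))
E
```

```text
(no output)
```

View pics/c1.png

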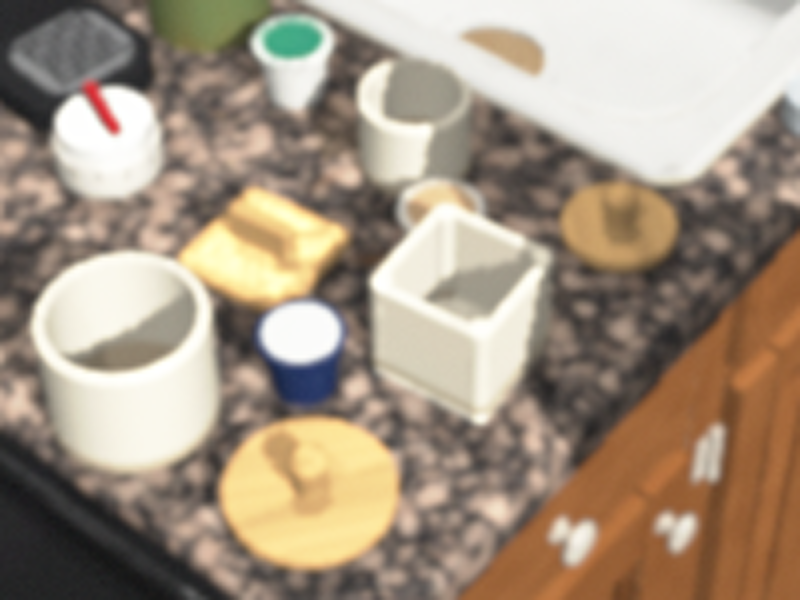

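View pics/c2.png

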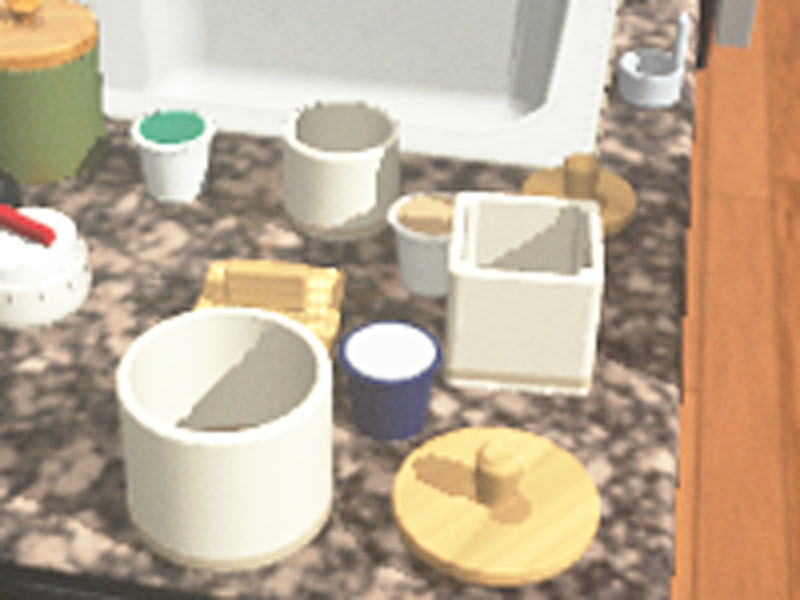

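The crops show all three lids right way up: large (310,490 in c1), square (265,245), small (620,225). The navy pod sits between the large and square canisters, the tan pod is behind the square one, and the scoop is at c2 (650,75). Next I'll fit positions by matching outline extents in both cameras.

```bash
cat > h.py <<'E'
import numpy as np, cv2
from scipy.optimize import least_squares
from station import *
P={n:camera_params(n) for n in('scene','side')}
def proj(n,X,p=None):
    p=p or P[n]; X=np.atleast_2d(X); c=X@p['view'][:3,:3].T+p['view'][:3,3]
    f=200/np.tan(np.radians(p['vertical_fov'])/2)
    if n=='wrist':
        rr=np.hypot(c[:,0],c[:,1]); th=np.arctan2(rr,c[:,2]); return c[:,:2]/rr[:,None]*th[:,None]*f+[p['cx'],p['cy']]
    return c[:,:2]/c[:,2:]*f+[p['cx'],p['cy']]
def circ(x,y,z,r):
    a=np.linspace(0,2*np.pi,181); return np.c_[x+r*np.cos(a),y+r*np.sin(a),0*a+z]
def ext(n,X,p=None):
    u=proj(n,X,p); return dict(L=u[:,0].min(),R=u[:,0].max(),T=u[:,1].min(),B=u[:,1].max())
def fit(meas,z,r,x0=(.65,-.3),P_={}):
    # meas: [(cam, 'L', pixel)]
    def f(v):
        e={n:ext(n,circ(v[0],v[1],z,r),P_.get(n)) for n in {m[0] for m in meas}}
        return [e[n][k]-px for n,k,px in meas]
    s=least_squares(f,x0,diff_step=1e-4); return s.x,np.round(s.fun,1)
def fitpts(meas,model,x0,P_={}):
    # meas: [(cam,model index,(u,v))] ; model Nx3 ; solves x,y,yaw
    def f(v):
        c,s=np.cos(v[2]),np.sin(v[2]); W=model@np.array([[c,s,0],[-s,c,0],[0,0,1]])+[v[0],v[1],0]
        return np.concatenate([proj(n,W[i],P_.get(n))[0]-uv for n,i,uv in meas])
    s=least_squares(f,x0,diff_step=1e-4); return s.x,np.round(s.fun,1)
O={'scene':(205,165),'side':(220,145)}
def o(n,c,ax): return (c+.5)/4-.5+O[n][ax]
E
cat > m1.py <<'E'
from h import *
D=dict(canL=(.08,.047,(33,217,252),(117,332,308)),canS=(.06,.035,(357,472,57),(284,400,101)),
lidL=(.021,.047,(220,400,417),(393,600,428)),lidS=(.021,.035,(560,679,182),(521,637,165)),
green=(.044,.025,(253,334,15),(133,213,107)),navy=(.044,.025,(257,345,300),(341,441,321)),tan=(.044,.025,(398,487,178),(386,470,192)))
for k,(z,r,a,b) in D.items():
    m=[(n,kk,o(n,v,kk=='T')) for n,t in(('scene',a),('side',b)) for kk,v in zip('LRT',t)]
    print(k,*fit(m,z,r))
def sq(h,z): return np.array([[h,h,z],[-h,h,z],[-h,-h,z],[h,-h,z]])
def sqfit(nm,z,c1,c2):
    best=None
    m=sq(.038,z)
    for sh in range(4):
        for sgn in(1,-1):
            ms=[('scene',(sh+sgn*i)%4,[o('scene',u,0),o('scene',v,1)]) for i,(u,v) in c1]+[('side',(sh+sgn*i)%4,[o('side',u,0),o('side',v,1)]) for i,(u,v) in c2]
            for y0 in(0,.4,.8,1.2):
              r=fitpts(ms,m,(.65,-.35,y0))
              if best is None or abs(r[1]).sum()<abs(best[1]).sum(): best=r
    print(nm,*best, np.degrees(best[0][2])%90)
# order: back,right,front,left in scene
sqfit('canSq',.072,[(0,(447,205)),(1,(553,250)),(2,(480,330)),(3,(373,283))],[(0,(453,193)),(1,(602,198)),(2,(603,272)),(3,(449,270))])
sqfit('lidSq',.021,[(0,(255,188)),(1,(348,240)),(2,(265,298)),(3,(180,256))],[(0,(210,262)),(1,(343,268))])
E
python3 m1.py; python3 - <<'E'
import cv2
a=cv2.imread('pics/scene0.png')[140:240,380:480];b=cv2.imread('pics/side0.png')[115:215,340:440]
import numpy as np
cv2.imwrite('pics/c3.png',cv2.resize(np.hstack([a,b]),None,fx=4,fy=4,interpolation=cv2.INTER_CUBIC))
E
```

```text
canL [0.57969035 0.19128915] [ 0.7 -1.  -0.1 -0.1  0.3 -0. ]
canS [ 0.58514313 -0.06155597] [ 0.5  0.2  0.1 -0.7  0.1  0.4]
lidL [0.45831947 0.18248316] [ 0.5  0.   0.1 -0.4 -0.1  0.3]
lidS [ 0.44388987 -0.08249448] [ 0.5 -0.1 -0.1 -0.3 -0.   0.5]
green [ 0.69190369 -0.06840625] [ 0.7 -0.2 -0.1 -0.6  0.2  0.5]
navy [0.51982153 0.11863757] [-0.   0.6 -0.1 -0.6  0.2  0.5]
tan [ 0.52241118 -0.0079632 ] [ 0.2 -0.9 -0.5 -0.3  1.1 -0.1]
canSq [ 0.46502907  0.04205255 -1.4640694 ] [-0.6 -1.8  1.6 -0.2  2.1  1.3 -0.6 -0.9  0.4 -0.5 -1.3  0.5 -0.4  2.6
 -0.5  0.6] 6.115002334828205
lidSq [ 0.60016429  0.06540595 -1.53427688] [-0.  -1.7  1.  -1.6  1.2  2.8 -2.1 -0.8 -0.  -0.6  0.2  1.5] 2.0924099176028648
```

View pics/c3.png

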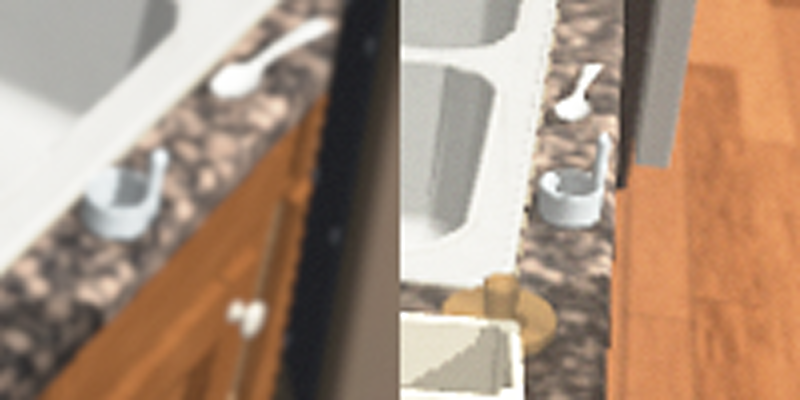

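View pics/wrist0.png

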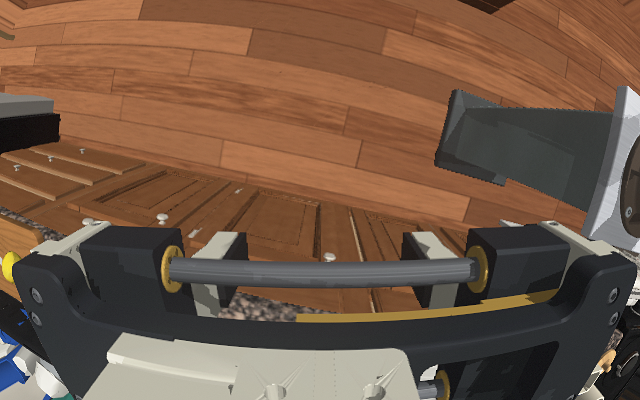

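c3 shows the scoop in the scene half (cup L≈85, R≈158, bottom≈240, handle top (160,150)) and in the side half (cup L≈138, bottom≈228, handle top (204,133)). The wrist view is still over the floor. Next is fitting the scoop.

```bash
cat >> h.py <<'E'
from scipy.spatial.transform import Rotation as Ro
def go(pos,yaw,pr=True):
    """shift (cm) and wz for a tool-down target, from the present pose"""
    s=get_state(); R=Ro.from_euler('xyz',s['ee_rot']); T=Ro.from_euler('xyz',[np.pi,0,yaw])
    d=R.inv().apply(np.array(pos)-s['eef_pos'])*100; w=(R.inv()*T).as_rotvec()
    print('shift cm',d.round(2),'rot',w.round(3)); return d,w
E
python3 - <<'E'
from h import *
ms=[('scene','L',85,380,0),('scene','R',157,380,0),('side','L',138,340,0),('side','R',203,340,0)]
q=lambda c,o:(c+.5)/4-.5+o
def f(v):
    x,y,a=v; rim=circ(x,y,.026,.022);bot=circ(x,y,0,.022);h=[x+.0205*np.cos(a),y+.0205*np.sin(a),.058]
    e1=ext('scene',np.vstack([rim,bot]));e2=ext('side',np.vstack([rim,bot]))
    return np.r_[e1['L']-q(84,380),e1['B']-q(240,140),e2['L']-q(138,340),e2['B']-q(228,115),proj('scene',h)[0]-[q(160,380),q(153,140)],proj('side',h)[0]-[q(204,340),q(136,115)]]
for a in(0,2,-2):
    s=least_squares(f,(.42,-.25,a));print(s.x,s.fun.round(1))
E
```

```text
[ 0.40933788 -0.26118332 -2.65028736] [ 0.2 -0.2 -0.7  0.9  0.8 -0.2 -0.2  0.6]
[ 0.40933793 -0.26118339  3.63288934] [ 0.2 -0.2 -0.7  0.9  0.8 -0.2 -0.2  0.6]
[ 0.4093379  -0.26118334 -2.65028976] [ 0.2 -0.2 -0.7  0.9  0.8 -0.2 -0.2  0.6]
```

```bash
python3 -c "
from h import *
go([.391,-.271,.12],-2.65)"
```

```text
shift cm [-32.01  32.25  10.62] rot [ 0.001 -0.    -0.265]
```

```bash
python3 -m creep '[[[4,-32,32.25,4,0,0,-0.265],[4,-32,32.25,4,0,0,-0.265],[4,-32,32.25,4,0,0,-0.265],[4,-32,32.25,4,0,0,-0.265],[4,-32,32.25,4,0,0,-0.265],[4,-32,32.25,4,0,0,-0.265],[4,-32,32.25,4,0,0,-0.265],[4,-32,32.25,4,0,0,-0.265],[4,-32,32.25,10.6,0,0,-0.265],[4,-32,32.25,10.6,0,0,-0.265],[4,-32,32.25,10.6,0,0,-0.265],[4,-32,32.25,10.6,0,0,-0.265]]]' 20
python3 - <<'E'
from h import *
p=camera_params('wrist');cv2.imwrite('pics/w1.png',grab_frame('wrist'))
print(get_state()['eef_pos'],get_state()['ee_rot'])
print(proj('wrist',[[.3913,-.2709,.06],[.4093,-.2612,.026],[.3913,-.2709,.12]],p))
go([.3913,-.2709,.031],-2.65)
E
```

```text
t: 1.65
eef_pos: [0.3922, -0.2722, 0.1224]
ee_rot: [-3.139, 0.002, -2.65]
force: [0.5, -0.2, 0.2]
width: 0.0401
gripper_force: 0.0
[ 0.39202908 -0.2721678   0.12229358] [-3.13951756e+00  1.98439044e-03 -2.65025053e+00]
[[324.54950225 213.34213567]
 [324.63102909 223.30971089]
 [324.47218454 246.4700512 ]]
shift cm [0.02 0.17 9.13] rot [-0.002  0.002 -0.   ]
```

View pics/w1.png

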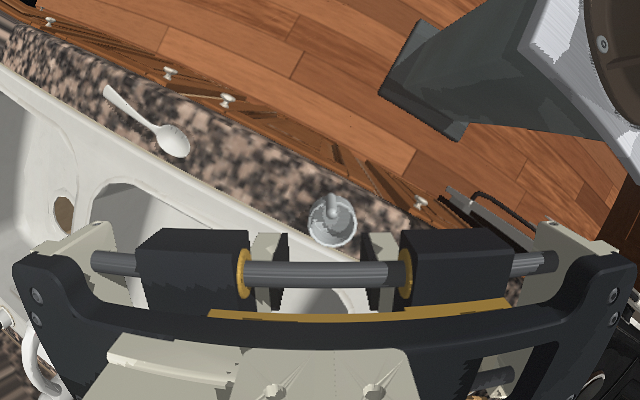

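The wrist view shows the scoop about 8 px right of my prediction (cup centre about (332,222), handle tip about (333,197)). I'll enlarge it and refit.

```bash
python3 - <<'E'
import cv2
a=cv2.imread('pics/w1.png')[170:270,270:400];cv2.imwrite('pics/c4.png',cv2.resize(a,None,fx=6,fy=6,interpolation=cv2.INTER_CUBIC))
E
```

```text
(no output)
```

View pics/c4.png

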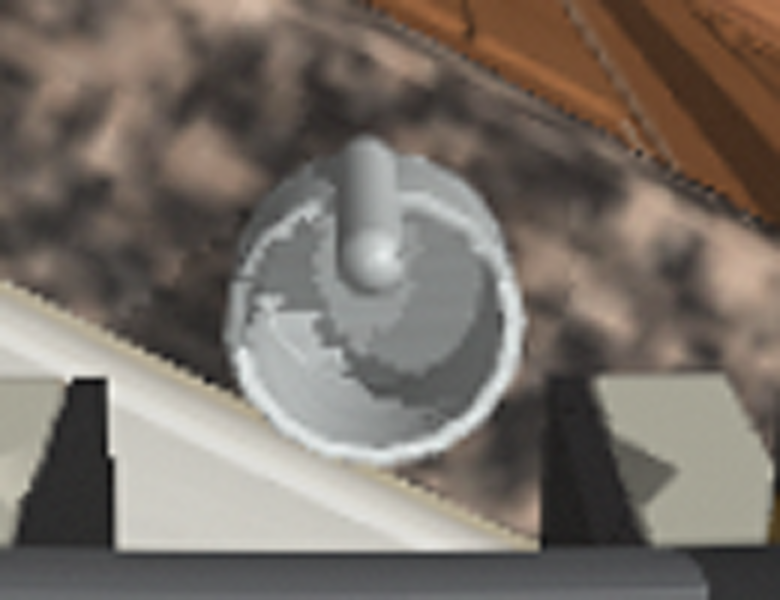

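```bash
python3 - <<'E'
from h import *
p=camera_params('wrist')
def f(v):
    x,y,a=v; e=ext('wrist',circ(x,y,.026,.022),p)
    h=[x+.0205*np.cos(a),y+.0205*np.sin(a),.058]
    return np.r_[e['L']-308.6,e['R']-357.4,e['T']-201.6,e['B']-247.4,proj('wrist',h,p)[0]-[331.4,213.6]]
s=least_squares(f,(.41,-.26,-2.6));x,y,a=s.x;print(s.x,s.fun.round(1))
h=[x+.0205*np.cos(a),y+.0205*np.sin(a)];print(h)
go(h+[.031],a)
E
```

```text
[ 0.40691685 -0.25400483 -2.54483078] [-0.7  0.6 -0.9  0.2  0.1  0.7]
[np.float64(0.38996007739866956), np.float64(-0.2655251512013764)]
shift cm [-0.11  0.7   9.13] rot [-0.002  0.002 -0.105]
```

```bash
python3 -m creep '[[[4,-0.1,0.7,4.5,0,0,-0.105],[4,-0.1,0.7,7,0,0,-0.105],[4,-0.1,0.7,9.1,0,0,-0.105],[4,-0.1,0.7,9.1,0,0,-0.105]]]' 20
python3 - <<'E'
from h import *
p=camera_params('wrist');im=grab_frame('wrist');cv2.imwrite('pics/w2.png',im)
s=get_state();print(s['eef_pos'],s['force'])
cv2.imwrite('pics/c5.png',cv2.resize(im[150:300,240:410],None,fx=4,fy=4,interpolation=cv2.INTER_CUBIC))
E
```

```text
t: 2.2
eef_pos: [0.3882, -0.265, 0.0294]
ee_rot: [3.141, -0.001, -2.545]
force: [0.2, -0.3, 0.1]
width: 0.0401
gripper_force: 0.0
[ 0.38892381 -0.26518285  0.0301986 ] [-0.01891859  0.61516726 -0.74694556]
```

View pics/c5.png

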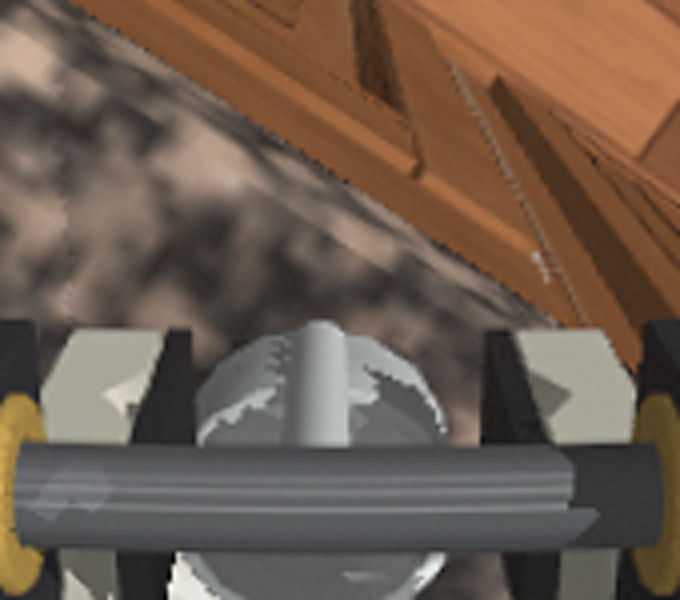

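Handle at (322,385) sits between the finger pads (190 and 485), so I'll close and lift.

```bash
python3 -m creep '[[[0.3,0,0,0,0,0,0],[0.3,0,0,0,0,0,0],[0.3,0,0,0,0,0,0],[0.3,0,0,0,0,0,0],[0.3,0,0,0,0,0,0],[0.3,0,0,-3,0,0,0],[0.3,0,0,-9,0,0,0],[0.3,0,0,-15,0,0,0],[0.3,0,0,-15,0,0,0]]]' 25
python3 - <<'E'
from h import *
go([.50,.10,.19],-2.545+.0)
s=get_state();print(s['q'].round(2))
E
```

```text
t: 3.38
eef_pos: [0.3913, -0.2657, 0.1843]
ee_rot: [-3.135, 0.006, -2.544]
force: [0.2, 0.3, -1.1]
width: 0.0078
gripper_force: 25.0
shift cm [-29.56  24.12  -0.57] rot [-0.007  0.006  0.001]
[-0.18  0.05 -0.49  0.   -1.02 -0.8 ]
```

```bash
python3 -c "
from h import *
go([.5735,.187,.19],-2.545)"
```

```text
shift cm [-40.53  27.18  -0.53] rot [-0.007  0.006  0.001]
```

```bash
python3 -m creep '[[[0.3,-10,7,0,0,0,0],[0.3,-15,10,0,0,0,0],[0.3,-20,13.5,0,0,0,0],[0.3,-25,17,0,0,0,0],[0.3,-30,20,0,0,0,0],[0.3,-35,23.5,0,0,0,0],[0.3,-40.5,27.2,-0.5,0,0,0],[0.3,-40.5,27.2,-0.5,0,0,0],[0.3,-40.5,27.2,-0.5,0,0,0],[0.3,-40.5,27.2,-0.5,0,0,0],[0.3,-40.5,27.2,-0.5,0,0,0]]]'
python3 - <<'E'
from h import *
import pickle
p=camera_params('wrist');im=grab_frame('wrist');cv2.imwrite('pics/w3.png',im)
print(get_state()['eef_pos']);pickle.dump(p,open('p3','wb'))
cv2.imwrite('pics/c6.png',cv2.resize(im[100:300,200:460],None,fx=3,fy=3,interpolation=cv2.INTER_CUBIC))
e=ext('wrist',circ(.5797,.1913,.08,.047),p);print({k:(v-(200 if k in'LR' else 100))*3 for k,v in e.items()})
E
```

```text
t: 4.75
eef_pos: [0.5702, 0.1867, 0.1842]
ee_rot: [3.141, -0.001, -2.546]
force: [0.6, -0.2, -0.1]
width: 0.0082
gripper_force: 25.0
[0.57037557 0.18665502 0.18451964]
{'L': np.float64(205.51614210186966), 'R': np.float64(519.8058027070579), 'T': np.float64(172.22359404048802), 'B': np.float64(472.5545425587604)}
```

View pics/c6.png

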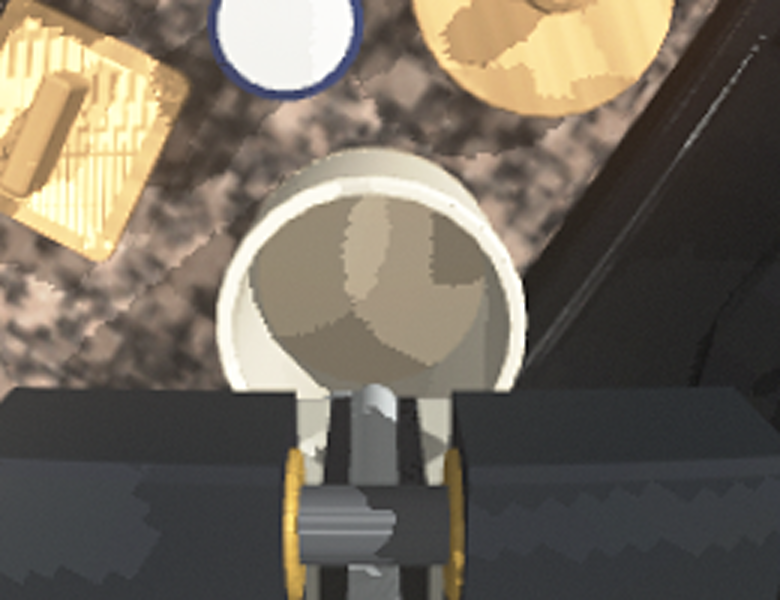

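The rim in c6 has L=217, R=526, T=176 against predicted 205/520/172, about 3 mm off. I'll refit with the wrist data, and also fit the large lid (L 413, R 672, B 115) and the square lid (corners (188,80) and (105,262)) from this view.

```bash
python3 - <<'E'
from h import *
import pickle
p=pickle.load(open('p3','rb'))
X=lambda c:(c+.5)/3-.5+200
Y=lambda c:(c+.5)/3-.5+100
c,r=fit([('wrist','L',X(217)),('wrist','R',X(526)),('wrist','T',Y(176))],.08,.047,(.58,.19),{'wrist':p});print('canL',c,r)
print('lidL',*fit([('wrist','L',X(412)),('wrist','R',X(674)),('wrist','B',Y(115))],.021,.047,(.458,.182),{'wrist':p}))
print('navy',*fit([('wrist','L',X(208)),('wrist','R',X(364)),('wrist','B',Y(99))],.044,.025,(.52,.119),{'wrist':p}))
for q in [(188,80),(105,262)]:
    s=least_squares(lambda v:proj('wrist',[[v[0],v[1],.021]],p)[0]-[X(q[0]),Y(q[1])],(.6,.07));print('corner',s.x)
# corners predicted static
from numpy import cos,sin
a=.0365
for i,j in((1,1),(1,-1),(-1,1),(-1,-1)): print(i,j,.6002+.038*(i*cos(a)-j*sin(a)),.0654+.038*(i*sin(a)+j*cos(a)))
u=np.array([cos(-2.545),sin(-2.545)]);t=get_state()['eef_pos']
print('handle base px',(proj('wrist',[[*(t[:2]+.0045*u),t[2]-.030]],p)-[200,100])*3)
h=c+.0075*u;go([*h,.037],-2.545)
E
```

```text
canL [0.57907935 0.19376384] [-0.8  0.8  0.1]
lidL [0.45598568 0.18302553] [-0.5  0.6  0. ]
navy [0.51812941 0.11933327] [-0.  0.  0.]
corner [0.55424463 0.09972727]
corner [0.62696665 0.10831809]
1 1 0.6367879980113953 0.10476138210884026
1 -1 0.6395613821088402 0.028812001988604646
-1 1 0.5608386178911597 0.10198799801139535
-1 -1 0.5636120019886046 0.026038617891159736
handle base px [[365.18493689 368.59683276]]
shift cm [-0.37  0.1  14.75] rot [ 0.    -0.    -0.001]
```

The finger gap itself projects about 10 crop px off, so the wrist camera has a small rightward bias and the static fit of canL holds. Now lowering the scoop in.

```bash
python3 -m creep '[[[0.3,-0.3,-0.05,2,0,0,0],[0.3,-0.3,-0.05,6,0,0,0],[0.3,-0.3,-0.05,9,0,0,0],[0.3,-0.3,-0.05,12,0,0,0],[0.3,-0.3,-0.05,13.5,0,0,0],[0.3,-0.3,-0.05,14.3,0,0,0],[0.3,-0.3,-0.05,14.7,0,0,0],[0.3,-0.3,-0.05,14.7,0,0,0],[0.3,-0.3,-0.05,14.7,0,0,0]]]'
```

```text
t: 5.92
eef_pos: [0.5739, 0.1893, 0.0383]
ee_rot: [-3.142, 0.001, -2.545]
force: [0.1, -0.2, -2.0]
width: 0.0084
gripper_force: 25.0
```

```bash
python3 -m creep '[[[0.3,0,0,0.1,0,0,0],[0.3,0,0,0.2,0,0,0],[0.3,0,0,0.2,0,0,0]]]'
```

```text
t: 6.3
eef_pos: [0.5735, 0.189, 0.0355]
ee_rot: [3.142, -0.0, -2.545]
force: [-0.7, 0.1, 0.6]
width: 0.0083
gripper_force: 25.0
```

Close to the floor now; release gently, then rise.

```bash
python3 -m creep '[[[0.9,0,0,0.1,0,0,0],[1.2,0,0,0.1,0,0,0],[2.2,0,0,0.1,0,0,0],[2.2,0,0,0.1,0,0,0],[2.2,0,0,-2,0,0,0],[2.2,0,0,-6,0,0,0],[2.2,0,0,-11,0,0,0],[2.2,0,0,-17,0,0,0],[2.2,0,0,-19,0,0,0],[2.2,0,0,-19,0,0,0]]]'
python3 - <<'E'
from h import *
import pickle
p=camera_params('wrist');im=grab_frame('wrist');cv2.imwrite('pics/w4.png',im)
print(get_state()['eef_pos']);pickle.dump(p,open('p4','wb'))
cv2.imwrite('pics/c7.png',cv2.resize(im[60:280,120:440],None,fx=2.5,fy=2.5,interpolation=cv2.INTER_CUBIC))
E
```

```text
t: 7.55
eef_pos: [0.5743, 0.1895, 0.2279]
ee_rot: [-3.142, 0.004, -2.545]
force: [-0.4, -0.5, 0.0]
width: 0.0221
gripper_force: 0.0
[0.57350335 0.1890993  0.2260419 ]
```

View pics/c7.png

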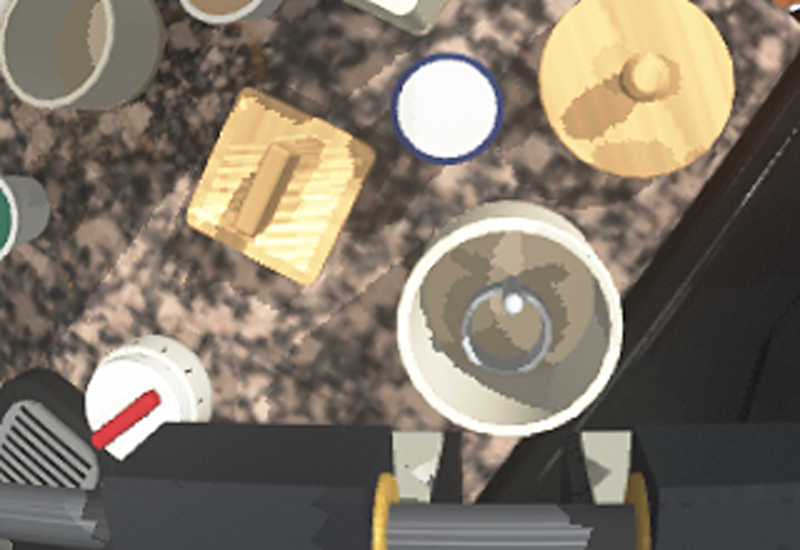

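The scoop stands upright in the large canister (cup ring around (507,328), handle tip (514,300)). Square lid corners are at (245,90), (375,152), (310,287), (187,213), which I'll use to refine.

```bash
python3 - <<'E'
from h import *
import pickle
p=pickle.load(open('p4','rb'))
X=lambda c:(c+.5)/2.5-.5+120
Y=lambda c:(c+.5)/2.5-.5+60
for n,c,z,r,m in [('canL',(.5797,.1913),.08,.047,dict(L=397,R=623,T=215,B=437)),('lidL',(.4583,.1825),.021,.047,dict(L=538,R=735,B=178)),('navy',(.5198,.1186),.044,.025,dict(L=390,R=504,T=52,B=164))]:
    e=ext('wrist',circ(*c,z,r),p);print(n,{k:round(float((X(v) if k in'LR' else Y(v))-e[k]),1) for k,v in m.items()})
    print(fit([('wrist',k,X(v) if k in'LR' else Y(v)) for k,v in m.items()],z,r,c,{'wrist':p})[0])
h=.038;m=np.array([[h,h,.021],[-h,h,.021],[-h,-h,.021],[h,-h,.021]])
# (245,90)=(-,-), (375,152)=(-,+),(310,287)=(+,+),(187,213)=(+,-)
ms=[('wrist',i,[X(u),Y(v)]) for i,(u,v) in ((2,(244,89)),(1,(376,152)),(0,(311,288)),(3,(186,213)))]
r=fitpts(ms,m,(.6,.065,.05),{'wrist':p});print('lidSq',r,np.degrees(r[0][2]))
print(np.degrees(get_state()['q']).round())
E
```

```text
canL {'L': 3.0, 'R': 1.9, 'T': -0.1, 'B': 0.0}
[0.57827106 0.19340036]
lidL {'L': 1.3, 'R': 1.3, 'B': -0.7}
[0.45670246 0.18331405]
navy {'L': 1.2, 'R': 1.3, 'T': -0.5, 'B': -0.7}
[0.51852247 0.1193871 ]
lidSq (array([0.59446039, 0.06765962, 0.08858067]), array([ 0.3, -2.9,  1.5, -0.3, -0.4,  0.6, -1.7,  2.7])) 5.075298332256368
[ 37.  14.  -9.  -0. -67. -93.]
```

```bash
python3 -c "
from h import *
go([.5965,.066,.026],-3.053)"
```

```text
shift cm [  5.04 -11.48  19.99] rot [0.001 0.001 0.508]
```

```bash
python3 -m creep '[[[4,5,-11.5,0,0,0,0.508],[4,5,-11.5,0,0,0,0.508],[4,5,-11.5,0,0,0,0.508],[4,5,-11.5,4,0,0,0.508],[4,5,-11.5,9,0,0,0.508],[4,5,-11.5,14,0,0,0.508],[4,5,-11.5,17,0,0,0.508],[4,5,-11.5,19,0,0,0.508],[4,5,-11.5,19.8,0,0,0.508],[4,5,-11.5,19.8,0,0,0.508],[4,5,-11.5,19.8,0,0,0.508]]]'
```

```text
t: 8.98
eef_pos: [0.5972, 0.0659, 0.0283]
ee_rot: [3.141, 0.001, -3.053]
force: [0.2, -0.1, 0.0]
width: 0.0399
gripper_force: 0.0
```

```bash
python3 -m creep '[[[0.3,0,0,0.1,0,0,0],[0.3,0,0,0.1,0,0,0],[0.3,0,0,0.1,0,0,0],[0.3,0,0,0.1,0,0,0],[0.3,0,0,0.1,0,0,0],[0.3,0,0,-3,0,0,0],[0.3,0,0,-8,0,0,0],[0.3,0,0,-12,0,0,0],[0.3,0,0,-12,0,0,0]]]' 30
python3 -c "
from h import *
go([.465,.042,.11],-3.035)"
```

```text
t: 10.1
eef_pos: [0.5987, 0.0664, 0.1512]
ee_rot: [3.14, 0.006, -3.052]
force: [0.2, 0.2, -0.4]
width: 0.0114
gripper_force: 30.0
shift cm [13.56 -1.25  4.03] rot [ 0.002  0.006 -0.017]
```

```bash
python3 -m creep '[[[0.3,4,-0.4,0,0,0,-0.017],[0.3,9,-0.8,0,0,0,-0.017],[0.3,13.6,-1.25,0,0,0,-0.017],[0.3,13.6,-1.25,0,0,0,-0.017],[0.3,13.6,-1.25,3.8,0,0,-0.017],[0.3,13.6,-1.25,3.8,0,0,-0.017],[0.3,13.6,-1.25,3.8,0,0,-0.017],[0.3,13.6,-1.25,3.8,0,0,-0.017]]]'
python3 - <<'E'
from h import *
import pickle
p=camera_params('wrist');cv2.imwrite('pics/w5.png',grab_frame('wrist'))
p2=cv2.imread('pics/w5.png')[120:300,200:460];b=grab_frame('side')[150:270,290:420]
s=get_state();print(s['eef_pos'],s['ee_rot']);pickle.dump(p,open('p5','wb'))
a=cv2.resize(p2,None,fx=1.65,fy=1.65,interpolation=cv2.INTER_CUBIC)
a=cv2.resize(p2,(429,297),interpolation=cv2.INTER_CUBIC);b=cv2.resize(b,None,fx=2.475,fy=2.475,interpolation=cv2.INTER_CUBIC)
cv2.imwrite('pics/c8.png',np.hstack([a,b[:297]]))
E
```

```text
t: 11.1
eef_pos: [0.4632, 0.0415, 0.1104]
ee_rot: [3.141, 0.001, -3.036]
force: [-0.4, -0.7, -0.9]
width: 0.0119
gripper_force: 30.0
[0.46297342 0.04149129 0.11026582] [ 3.14118307e+00  1.16431686e-03 -3.03580168e+00]
```

View pics/c8.png

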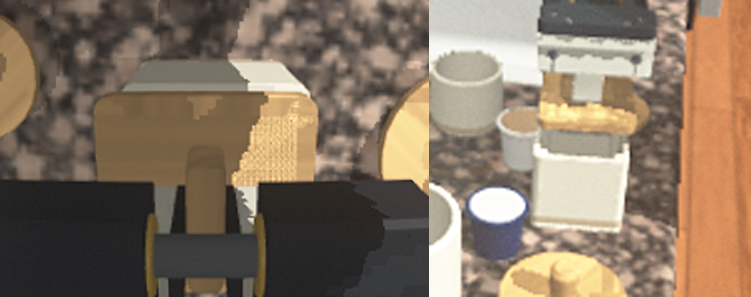

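The lid (wrist crop 95–317) hovers over the square canister, whose rim spans about 122–310, slightly to the right. I'll quantify the offset.

```bash
python3 - <<'E'
from h import *
import pickle
p=pickle.load(open('p5','rb'));t=np.array([.4632,.0415,.1103]);yaw=-3.036
c,s=np.cos(yaw),np.sin(yaw)
def box(cx,cy,z,h=.038): return np.array([[cx+h*(i*c-j*s),cy+h*(i*s+j*c),z] for i,j in((1,1),(1,-1),(-1,-1),(-1,1))])
W=lambda X:((proj('wrist',X,p)-[200,120])*1.65).round(0)
S=lambda X:((proj('side',X)-[290,150])*2.475+[429,0]).round(0)
print('lid plate top wrist\n',W(box(*t[:2],t[2]-.0045)));print('side',S(box(*t[:2],t[2]-.0045)))
print('can rim wrist\n',W(box(.465,.042,.072)),'\nfoot\n',W(box(.465,.042,0)));print('side',S(box(.465,.042,.072)))
E
```

```text
lid plate top wrist
 [[ 87. 101.]
 [316. 101.]
 [301. 296.]
 [103. 296.]]
side [[630.  77.]
 [634. 126.]
 [535. 120.]
 [540.  71.]]
can rim wrist
 [[107.  87.]
 [299.  87.]
 [288. 257.]
 [117. 257.]] 
foot
 [[132.  62.]
 [274.  62.]
 [270. 195.]
 [137. 195.]]
side [[624. 111.]
 [627. 162.]
 [531. 155.]
 [536. 105.]]
```

```bash
python3 -m creep '[[[0.3,-0.1,0.2,0,0,0,0],[0.3,-0.1,0.2,0.6,0,0,0],[0.3,-0.1,0.2,1.2,0,0,0],[0.3,-0.1,0.2,1.6,0,0,0],[0.3,-0.1,0.2,1.9,0,0,0],[0.3,-0.1,0.2,2.1,0,0,0],[0.3,-0.1,0.2,2.1,0,0,0]]]'
```

```text
t: 12.08
eef_pos: [0.4632, 0.0433, 0.0884]
ee_rot: [-3.141, -0.0, -3.036]
force: [-0.4, 0.1, -0.9]
width: 0.0119
gripper_force: 30.0
```

```bash
python3 -m creep '[[[0.3,0,0,0.1,0,0,0],[0.3,0,0,0.2,0,0,0],[0.3,0,0,0.2,0,0,0]]]'
```

```text
t: 12.45
eef_pos: [0.4634, 0.0434, 0.0868]
ee_rot: [3.142, 0.0, -3.036]
force: [-1.8, 0.4, 1.7]
width: 0.0119
gripper_force: 30.0
```

```bash
python3 -m creep '[[[1.6,0,0,0,0,0,0],[3.5,0,0,0,0,0,0],[3.5,0,0,0,0,0,0],[3.5,0,0,0,0,0,0],[3.5,0,0,-2,0,0,0],[3.5,0,0,-5,0,0,0],[3.5,0,0,-9,0,0,0],[3.5,0,0,-9,0,0,0]]]'
python3 -c "
from h import *
go([.4575,.183,.026],-1.571)"
```

```text
t: 13.45
eef_pos: [0.4651, 0.0441, 0.1795]
ee_rot: [3.14, 0.006, -3.035]
force: [-0.3, -0.0, -0.9]
width: 0.0348
gripper_force: 0.0
shift cm [-0.63 13.86 15.38] rot [-0.003  0.006 -1.464]
```

```bash
python3 -m creep '[[[4,-0.6,13.9,0,0,0,-0.18],[4,-0.6,13.9,0,0,0,-0.36],[4,-0.6,13.9,0,0,0,-0.54],[4,-0.6,13.9,0,0,0,-0.72],[4,-0.6,13.9,0,0,0,-0.9],[4,-0.6,13.9,0,0,0,-1.08],[4,-0.6,13.9,0,0,0,-1.26],[4,-0.6,13.9,0,0,0,-1.464],[4,-0.6,13.9,4,0,0,-1.464],[4,-0.6,13.9,9,0,0,-1.464],[4,-0.6,13.9,12.5,0,0,-1.464],[4,-0.6,13.9,12.5,0,0,-1.464],[4,-0.6,13.9,12.5,0,0,-1.464]]]'
python3 - <<'E'
from h import *
p=camera_params('wrist');im=grab_frame('wrist');cv2.imwrite('pics/w6.png',im)
cv2.imwrite('pics/w6s.png',grab_frame('scene'))
cv2.imwrite('pics/w6d.png',grab_frame('side'))
go([.4575,.183,.026],-1.571)
E
```

```text
t: 15.08
eef_pos: [0.4551, 0.1826, 0.0524]
ee_rot: [-3.141, 0.0, -1.571]
force: [0.9, 0.6, 0.7]
width: 0.0403
gripper_force: 0.0
shift cm [ 0.   -0.21  2.71] rot [-0.002  0.002 -0.001]
```

```bash
python3 -m creep '[[[4,0,-0.2,1.5,0,0,0],[4,0,-0.2,2.3,0,0,0],[4,0,-0.2,2.6,0,0,0],[4,0,-0.2,2.6,0,0,0],[0.5,0,-0.2,2.6,0,0,0],[0.5,0,-0.2,2.6,0,0,0],[0.5,0,-0.2,2.6,0,0,0],[0.5,0,-0.2,2.6,0,0,0],[0.5,0,-0.2,2.6,0,0,0],[0.5,0,-0.2,0,0,0,0],[0.5,0,-0.2,-5,0,0,0],[0.5,0,-0.2,-10,0,0,0],[0.5,0,-0.2,-10,0,0,0]]]' 30
python3 -c "
from h import *
go([.5797,.192,.125],-1.571)"
```

```text
t: 16.85
eef_pos: [0.4582, 0.1836, 0.1552]
ee_rot: [-3.136, 0.005, -1.571]
force: [0.4, 0.6, -1.7]
width: 0.0205
gripper_force: 30.0
shift cm [ -0.83 -12.13   3.09] rot [-0.006  0.005 -0.   ]
```

```bash
python3 -m creep '[[[0.5,-0.3,-4,0,0,0,0],[0.5,-0.6,-8,0,0,0,0],[0.5,-0.8,-12.1,0,0,0,0],[0.5,-0.8,-12.1,0,0,0,0],[0.5,-0.8,-12.1,3,0,0,0],[0.5,-0.8,-12.1,3,0,0,0],[0.5,-0.8,-12.1,3,0,0,0]]]'
python3 - <<'E'
from h import *
print(get_state()['eef_pos']);cv2.imwrite('pics/w7.png',grab_frame('wrist'))
go([.5797,.1915,.097],-1.571)
E
```

```text
t: 17.73
eef_pos: [0.5773, 0.19, 0.1218]
ee_rot: [3.141, -0.001, -1.571]
force: [0.6, -0.3, -0.2]
width: 0.0205
gripper_force: 30.0
[0.57726161 0.19004684 0.12180459]
shift cm [-0.12 -0.21  2.54] rot [-0.001  0.    -0.   ]
```

```bash
python3 -m creep '[[[0.5,-0.1,-0.2,0,0,0,0],[0.5,-0.1,-0.2,0.8,0,0,0],[0.5,-0.1,-0.2,1.3,0,0,0],[0.5,-0.1,-0.2,1.7,0,0,0],[0.5,-0.1,-0.2,1.9,0,0,0],[0.5,-0.1,-0.2,2,0,0,0],[0.5,-0.1,-0.2,2,0,0,0]]]'
```

```text
t: 18.65
eef_pos: [0.5795, 0.1911, 0.1016]
ee_rot: [-3.142, 0.0, -1.572]
force: [-0.2, 0.5, -1.6]
width: 0.02
gripper_force: 30.0
```

```bash
python3 -m creep '[[[0.5,0,0,0.2,0,0,0],[0.5,0,0,0.4,0,0,0],[0.5,0,0,0.6,0,0,0],[0.5,0,0,0.6,0,0,0]]]'
```

```text
t: 19.15
eef_pos: [0.5794, 0.191, 0.0953]
ee_rot: [3.141, -0.0, -1.572]
force: [0.2, -0.3, -1.1]
width: 0.0203
gripper_force: 30.0
```

```bash
python3 -m creep '[[[0.5,0,0,0.1,0,0,0],[0.5,0,0,0.1,0,0,0],[0.5,0,0,0.2,0,0,0],[0.5,0,0,0.2,0,0,0]]]'
```

```text
t: 19.65
eef_pos: [0.5796, 0.1912, 0.0938]
ee_rot: [-3.141, 0.0, -1.572]
force: [0.5, -0.2, 1.0]
width: 0.0205
gripper_force: 30.0
```

```bash
python3 -m creep '[[[2.4,0,0,0,0,0,0],[3.8,0,0,0,0,0,0],[3.8,0,0,0,0,0,0],[3.8,0,0,-2,0,0,0],[3.8,0,0,-5,0,0,0],[3.8,0,0,-9,0,0,0],[3.8,0,0,-9,0,0,0]]]'
python3 -c "
from h import *
go([.444,-.0825,.026],-1.571)"
```

```text
t: 20.52
eef_pos: [0.5814, 0.192, 0.1873]
ee_rot: [-3.136, 0.003, -1.571]
force: [0.3, 0.3, -0.3]
width: 0.0378
gripper_force: 0.0
shift cm [27.51 13.81 15.97] rot [-0.006  0.003 -0.   ]
```

```bash
python3 -m creep '[[[4,6,3,0,0,0,0],[4,12,6,0,0,0,0],[4,18,9,0,0,0,0],[4,24,12,0,0,0,0],[4,27.4,13.7,0,0,0,0],[4,27.4,13.7,0,0,0,0],[4,27.4,13.7,6,0,0,0],[4,27.4,13.7,6,0,0,0],[4,27.4,13.7,6,0,0,0]]]'
python3 - <<'E'
from h import *
import pickle
p=camera_params('wrist');im=grab_frame('wrist');cv2.imwrite('pics/w8.png',im);pickle.dump(p,open('p8','wb'))
print(get_state()['eef_pos'])
sd=grab_frame('side')[140:300,215:415]
cv2.imwrite('pics/c9.png',np.hstack([cv2.resize(im[120:320,230:430],(400,400),interpolation=cv2.INTER_CUBIC),cv2.resize(sd,(400,320),interpolation=cv2.INTER_CUBIC)[:, :]] if 0 else [cv2.resize(im[120:320,230:430],(400,400),interpolation=cv2.INTER_CUBIC),cv2.copyMakeBorder(cv2.resize(sd,(400,320),interpolation=cv2.INTER_CUBIC),0,80,0,0,cv2.BORDER_CONSTANT)]))
print((proj('wrist',[[.444,-.0825,.047],[.444,-.0825,.021]],p)-[230,120])*2)
e=ext('wrist',circ(.444,-.0825,.021,.035),p);print({k:float((v-(230 if k in'LR' else 120))*2) for k,v in e.items()})
E
```

```text
t: 21.65
eef_pos: [0.4432, -0.0824, 0.1246]
ee_rot: [-3.141, -0.001, -1.571]
force: [-0.2, 0.6, 0.7]
width: 0.0397
gripper_force: 0.0
[ 0.44366903 -0.0823133   0.12509928]
[[183.6859687  171.7161387 ]
 [184.08859779 154.56833492]]
{'L': 104.74341764555822, 'R': 263.55438784746786, 'T': 75.30944902264667, 'B': 228.69056505031847}
```

View pics/c9.png

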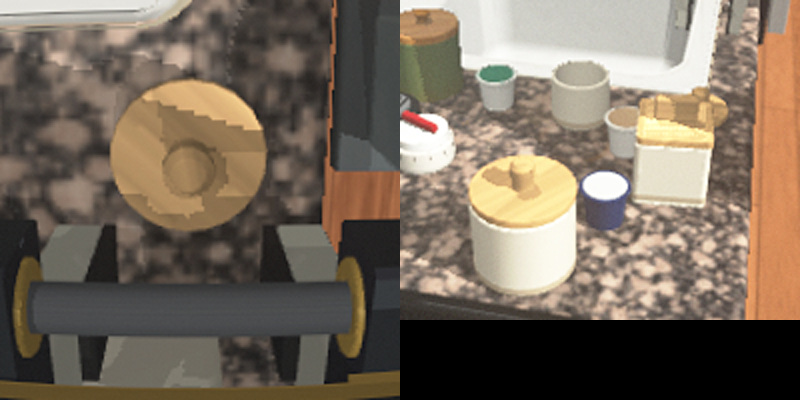

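Lids on the large and square canisters look seated (c9 right half), and the small lid matches prediction (L 110, R 267) within about 1 mm. Next is grasping it.

```bash
python3 -m creep '[[[4,0,0,4,0,0,0],[4,0,0,7,0,0,0],[4,0,0,9,0,0,0],[4,0,0,9.7,0,0,0],[4,0,0,9.7,0,0,0],[0.5,0,0,9.8,0,0,0],[0.5,0,0,9.8,0,0,0],[0.5,0,0,9.8,0,0,0],[0.5,0,0,9.8,0,0,0],[0.5,0,0,9.8,0,0,0],[0.5,0,0,7,0,0,0],[0.5,0,0,2,0,0,0],[0.5,0,0,-3,0,0,0],[0.5,0,0,-3,0,0,0]]]' 30
python3 -c "
from h import *
go([.5851,-.0612,.105],-1.571)"
```

```text
t: 23.5
eef_pos: [0.4446, -0.0825, 0.1574]
ee_rot: [-3.134, 0.001, -1.571]
force: [-0.1, 0.5, -1.3]
width: 0.0201
gripper_force: 30.0
shift cm [ -2.13 -14.01   5.34] rot [-0.007  0.001 -0.   ]
```

```bash
python3 -m creep '[[[0.5,-0.7,-5,0,0,0,0],[0.5,-1.4,-10,0,0,0,0],[0.5,-2.1,-14,0,0,0,0],[0.5,-2.1,-14,0,0,0,0],[0.5,-2.1,-14,5.2,0,0,0],[0.5,-2.1,-14,5.2,0,0,0],[0.5,-2.1,-14,5.2,0,0,0]]]'
python3 - <<'E'
from h import *
import pickle
p=pickle.load(open('p4','rb'))
print(fit([('wrist','L',120),('wrist','R',165),('wrist','B',104)],.06,.035,(.585,-.06),{'wrist':p}))
print(get_state()['eef_pos']);go([.5851,-.0612,.077],-1.571)
E
```

```text
t: 24.38
eef_pos: [0.5823, -0.0621, 0.1025]
ee_rot: [-3.142, -0.001, -1.571]
force: [-0.4, -0.4, -0.4]
width: 0.0205
gripper_force: 30.0
(array([ 0.58435657, -0.05994757]), array([-1.3,  1.1,  0. ]))
[ 0.58230187 -0.06210733  0.10254995]
shift cm [-0.09 -0.28  2.55] rot [-0.    -0.001 -0.   ]
```

Consistent (0.584, −0.060). Lowering.

```bash
python3 -m creep '[[[0.5,-0.1,-0.25,0,0,0,0],[0.5,-0.1,-0.25,0.8,0,0,0],[0.5,-0.1,-0.25,1.3,0,0,0],[0.5,-0.1,-0.25,1.7,0,0,0],[0.5,-0.1,-0.25,2,0,0,0],[0.5,-0.1,-0.25,2.3,0,0,0],[0.5,-0.1,-0.25,2.5,0,0,0],[0.5,-0.1,-0.25,2.5,0,0,0]]]'
```

```text
t: 25.38
eef_pos: [0.5847, -0.0609, 0.0764]
ee_rot: [3.141, -0.0, -1.572]
force: [-0.0, -0.2, -0.3]
width: 0.0201
gripper_force: 30.0
```

```bash
python3 -m creep '[[[0.5,0,0,0.1,0,0,0],[0.5,0,0,0.2,0,0,0],[0.5,0,0,0.2,0,0,0],[0.5,0,0,0.2,0,0,0]]]'
```

```text
t: 25.88
eef_pos: [0.5848, -0.0609, 0.0746]
ee_rot: [-3.142, 0.0, -1.572]
force: [0.3, 0.7, -0.8]
width: 0.0202
gripper_force: 30.0
```

```bash
python3 -m creep '[[[0.5,0,0,0.1,0,0,0],[0.5,0,0,0.1,0,0,0],[0.5,0,0,0.1,0,0,0],[0.5,0,0,0.1,0,0,0]]]'
```

```text
t: 26.38
eef_pos: [0.585, -0.0609, 0.074]
ee_rot: [-3.141, -0.0, -1.572]
force: [-1.5, 1.1, 5.3]
width: 0.0205
gripper_force: 30.0
```

Contact at the seated height. Release, back away clear of the view, and check.

```bash
python3 -m creep '[[[2.4,0,0,0,0,0,0],[3.8,0,0,0,0,0,0],[3.8,0,0,0,0,0,0],[3.8,0,0,-3,0,0,0],[3.8,0,0,-8,0,0,0],[3.8,0,0,-14,0,0,0],[3.8,8,8,-16,0,0,0],[3.8,14,12,-16,0,0,0],[3.8,20,14,-16,0,0,0],[3.8,24,15,-16,0,0,0],[3.8,24,15,-16,0,0,0]]]'
python3 - <<'E'
from h import *
a=grab_frame('scene')[165:315,200:400];b=grab_frame('side')[140:290,215:415]
r=lambda i:cv2.resize(i,(640,480),interpolation=cv2.INTER_CUBIC)
cv2.imwrite('pics/end.png',cv2.resize(np.hstack([r(a),r(b)]),(800,300),interpolation=cv2.INTER_AREA))
E
```

```text
t: 27.75
eef_pos: [0.4331, -0.3027, 0.2338]
ee_rot: [-3.141, -0.0, -1.573]
force: [0.9, 0.3, 0.2]
width: 0.038
gripper_force: 0.0
```

View pics/end.png

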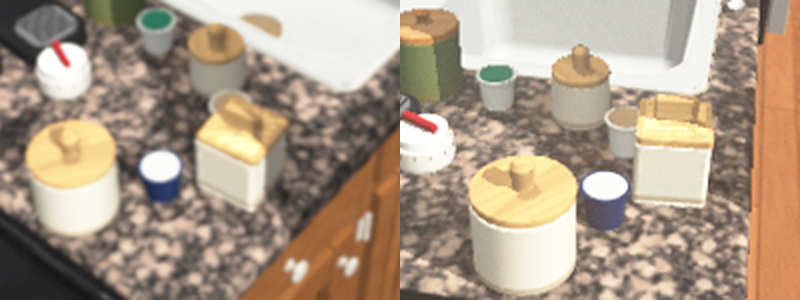

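All three lids sit level on their canisters, and the pods haven't moved: green (155,30), navy (160,175), tan (230,105).

```bash
python3 -c "
from station import *
print(job_done())"
```

```text
the job is handed in; nothing more can be done
None
```

The scoop is standing in the large canister, all three lids are seated on their canisters, and the job is handed in after about 28 s of robot time; the last pictures show the canisters and pods still where they were.

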